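# Unstack power-supply parts into their kitting trays

## Robot

A 6-joint arm with a two-finger parallel gripper is mounted at the origin on the work surface. World frame = base frame: x ahead of the robot, y to its left, z up, the work surface at z = 0. Lengths are in m, angles in degrees, forces in N, time in s.
With the tool pointing down it reaches from about 0.4 to 0.825 m from the base axis. Payload 7 kg.
Tool frame: the origin (TCP) lies on the centre line of the jaws, within the pads' length; the fingertips stand 8 mm ahead of it and the grasp point (between the pads) lies 11 mm behind it; z points along the fingers, y is the line along which they close (so a half turn about z gives the same grasp; the last joint's range is limited). The gripper opens to 88 mm and grips with 3 to 60 N. Pads are 19 mm wide; open, the fingers measure 130 mm over their backs; the gripper's body (78 mm by 193 mm) begins 47 mm behind the grasp point.
Start: joints at [87.21, 20.546, 0.682, 0, -70.136, -16.507], TCP at [0.223, 0.637, 0.235] pointing down, gripper open.
Joint ranges: [-176.03, 176.03], [-82.01, 121.73], [-58.28, 71.71], [-173.87, 95.51], [-174.79, -0.11], [-173.66, 173.66]. Speed limits (degrees/s): [136.94, 136.94, 172.46, 180, 180, 180].

## Interface

Orientations are given as [roll, pitch, yaw] about the fixed x, y, z axes, in that order (R = Rz(yaw) Ry(pitch) Rx(roll)).
In Python, from plant import telemetry, viewer, close_job, models gives the robot as it stands.
- The arm moves only by the shell command python3 -m handwheel 'ROWS' [FORCE]. ROWS is JSON, a list of rows, each an object with "grip": the closure, from -1 (fully open) to 1 (shut); "travel": the shift along the tool's x, y, z as a fraction of full scale, a list of three; "spin": the turn about the tool's z as a fraction of full scale. A call has 1 to 8 rows; each row shifts and turns the commanded pose from where the row before left it, along the tool's axes as they then stand; what a row does not reach is not made up. Full scale, the value 1, is 0.025 m for a shift and 5 degrees for a turn. A row lasts 1/8 s, in which the tool goes at most 62.5 mm and 10.7 degrees, less where a joint would pass 70% of its speed; a pose out of reach is approached as far as the arm can. A call with a number of a shift or a turn outside -1 to 1 is refused whole. A call with a gripper value outside its range is refused whole. The fingers move at their own pace and stop on an object; FORCE is the grip in N (left out, the last holds). Time passes only in rows, so rows that do not move let the fingers close. It gives the time, the measured TCP pose, the force, the opening and the grip force at its end, in the units of the state.
- telemetry.get_state(): the state, without advancing time (a new reading comes with each control period).
- viewer.capture(name): name is "scene" or "top" or "wrist"; returns the picture (384x512x3 uint8, red, green, blue); there is no depth.
- viewer.calibration(name): a dict with "fx", "fy", "cx", "cy" (pixels), "T" (4x4, takes a point from camera to world coordinates); the wrist camera has in their place "T_tool_cam" (4x4, takes a point from camera to tool coordinates, whose origin is the TCP and whose axes are the flange's). Camera axes: x right, y down, z forward; pixel columns grow to the right and rows downward; lengths in m; the calibration is good to about 2 mm. A picture is of the moment at which its call begins: read the wrist's pose just before it. calibration takes no time and is no camera call.
- close_job(): hands the job in; it is judged then, once.
Trained networks look in the newest picture that a camera, given by its name, has taken for a name from the list of things; names that differ only in an ending like _2 or _b are one class to them, and where a whole thing is asked for, a point or a joint stands for the part that bears it (a point fixed in the world has none). Each returns a list of dicts, best first, with "p" (0 to 1); they miss things now and then, are a little off and sometimes report something else, mostly with a low value. They report only what shows in the picture. A call takes as long as a camera call. They do not tell look-alikes from the thing itself.
- models.find_in(camera, thing): "position" ([column, row] in pixels, amid what is visible of it).
The state is a dict: "time_s": time; "joints": joint angles; "qd": joint speeds; "joint_torque": joint torques, N m; "tcp_pos": TCP position; "eef_rot": TCP orientation; "contact_force": force on the tool from outside, world axes, zero at the start; "moment": the same for the moment, N m; "gripper_width": finger opening in m; "gripper_force": force on a finger pad.
Only numpy, scipy, OpenCV 4.12 (cv2) and the standard library are available. Lean on these libraries where they do the work, as an engineer would, in place of code of your own. Each camera call takes 0.05 s, during which the arm holds its last target. There are 200 camera calls.

## Task

The five parts for a power supply have been left in two stacks on the electronics bench. Take the stacks apart and kit the parts for assembly: put each part upright in the shallow tray of its own shape and size (large, middle and small round, large and small oblong), standing flat on the tray's floor inside the lip, and leave it there. Set the parts down gently; do not drop them or knock the stacks over.

Things in the scene. Friction and masses are not known exactly. Their poses are not given: they have to be found in the camera images.
- toroid_mid (a point): toroidal mains transformer: a plain yellowish disc with a paper band round it and a dark potted centre, the largest round part, diameter 62 mm, 46 mm high, about 0.45 kg. Stands on the bench at the bottom of one of the two stacks. Point at its centre, 23 mm above its underside; z up along its axis
- heatsink_mid (a point): bare aluminium heat sink with upright fins running along its length, 64 mm (its x) by 46 mm (its y), 46 mm high, about 0.22 kg. Stands on the bench at the bottom of the other stack, fins up. Point at its centre, 23 mm above its underside; x along its length (along the fins), z up
- transformer_mid (a point): block transformer: dark steel core with a white coil former on top, 50 mm (its x) by 34 mm (its y), 44 mm high, about 0.3 kg. Stands on the toroid or on the heat sink, with the capacitor standing on it. Point at its centre, 22 mm above its underside; x along its length, z up
- choke_mid (a point): choke: a copper winding between two black flanges, the middle-sized round part, diameter 42 mm, 44 mm high, about 0.2 kg. Stands alone on the heat sink or on the toroid (the one that does not carry the block transformer). Point at its centre, 22 mm above its underside; z up along its axis
- capacitor_mid (a point): electrolytic capacitor: a slim black can with a bright aluminium top, the smallest round part, diameter 28 mm, 46 mm high, about 0.05 kg. Stands on top of the block transformer. Point at its centre, 23 mm above its underside; z up along its axis
- tray_toroid: shallow round tray with a grey lip and a black floor for the toroid, the largest round one, inside diameter 78 mm. Floor 3 mm thick, lip 4 mm wide standing 2.5 mm above the floor; fixed to the bench. Origin at the centre of its underside, on the bench; z up
- tray_choke: shallow round tray with a grey lip and a black floor for the choke, the middle-sized round one, inside diameter 58 mm. Floor 3 mm thick, lip 4 mm wide standing 2.5 mm above the floor; fixed to the bench. Origin at the centre of its underside, on the bench; z up
- tray_capacitor: shallow round tray with a grey lip and a black floor for the capacitor, the smallest round one, inside diameter 44 mm. Floor 3 mm thick, lip 4 mm wide standing 2.5 mm above the floor; fixed to the bench. Origin at the centre of its underside, on the bench; z up
- tray_heatsink: shallow oblong tray with a grey lip and a black floor for the heat sink, the larger oblong one, inside 80 mm (its x) by 62 mm (its y). Floor 3 mm thick, lip 4 mm wide standing 2.5 mm above the floor; fixed to the bench. Origin at the centre of its underside, on the bench; z up, x along its length
- tray_transformer: shallow oblong tray with a grey lip and a black floor for the block transformer, the smaller oblong one, inside 66 mm (its x) by 50 mm (its y). Floor 3 mm thick, lip 4 mm wide standing 2.5 mm above the floor; fixed to the bench. Origin at the centre of its underside, on the bench; z up, x along its length
Not all that is in view belongs to the job. What is shaped like the tray_toroid but orange or pink is not meant.

How it is judged (in metres and radians):
At the end, for the whole second after the job is handed in: Each of the five parts stands upright (within 0.1 rad) and still (under 0.02 m/s) in its own tray, its centre within 12 mm of the tray's centre seen from above, resting on the tray's floor (height within 2 mm), all at the same time (horizontal distance between toroid_mid and tray_toroid below 0.012 m and z of toroid_mid in the frame of tray_toroid between 0.024 and 0.028 m and angle between each of toroid_mid, heatsink_mid, transformer_mid, choke_mid, capacitor_mid's own z axis and vertical below 0.1 rad and linear speed of each of toroid, heatsink, transformer, choke, capacitor below 0.02 m/s and horizontal distance between heatsink_mid and tray_heatsink below 0.012 m and z of heatsink_mid in the frame of tray_heatsink between 0.024 and 0.028 m and horizontal distance between transformer_mid and tray_transformer below 0.012 m and z of transformer_mid in the frame of tray_transformer between 0.023 and 0.027 m and horizontal distance between choke_mid and tray_choke below 0.012 m and z of choke_mid in the frame of tray_choke between 0.023 and 0.027 m and horizontal distance between capacitor_mid and tray_capacitor below 0.012 m and z of capacitor_mid in the frame of tray_capacitor between 0.024 and 0.028 m); the robot touches nothing.
It fails at once if the toroid is dropped or knocked down (moves faster than 0.7 m/s, a free fall of 25 mm, with no finger touching it) (linear speed of toroid above 0.7 m/s and contact force between the fingers and toroid below 0.05 N).
It fails at once if the heat sink is dropped or knocked down (moves faster than 0.7 m/s, a free fall of 25 mm, with no finger touching it) (linear speed of heatsink above 0.7 m/s and contact force between the fingers and heatsink below 0.05 N).
It fails at once if the block transformer is dropped or knocked down (moves faster than 0.7 m/s, a free fall of 25 mm, with no finger touching it) (linear speed of transformer above 0.7 m/s and contact force between the fingers and transformer below 0.05 N).
It fails at once if the choke is dropped or knocked down (moves faster than 0.7 m/s, a free fall of 25 mm, with no finger touching it) (linear speed of choke above 0.7 m/s and contact force between the fingers and choke below 0.05 N).
It fails at once if the capacitor is dropped or knocked down (moves faster than 0.7 m/s, a free fall of 25 mm, with no finger touching it) (linear speed of capacitor above 0.7 m/s and contact force between the fingers and capacitor below 0.05 N).
It also fails if it takes over 122 s, if anything falls off the work surface, if the arm or the gripper's body presses on something with over 40 N, if the wrist force passes 120 N, or if a joint passes its speed limit or range.

## Working session

There is one attempt and no reset: what is moved stays moved. The work goes in short steps, Python scripts to look and compute and a shell command to move; the robot and the scene stay as the last step left them, time stands still between calls to the robot, and variables do not carry over. Pictures are saved under pics/ and viewed, at most 14 in all, crops included, and the job is handed in when it is done.

```bash
mkdir -p pics; ls; python3 - <<'E'
from plant import telemetry, viewer, models
import cv2
s=telemetry.get_state();print(s)
for n in("scene","top","wrist"):
    im=viewer.capture(n);cv2.imwrite(f"pics/{n}0.png",im[:,:,::-1]);c=viewer.calibration(n);print(n,{k:(v if not hasattr(v,'round') else v) for k,v in c.items()})
a=cv2.imread("pics/scene0.png");b=cv2.imread("pics/top0.png")
import numpy as np
for n in("top","scene"):
  for t in "toroid_mid heatsink_mid transformer_mid choke_mid capacitor_mid tray_toroid tray_choke tray_capacitor tray_heatsink tray_transformer".split():
    print(n,t,[(np.round(d['position']).tolist(),round(d['p'],2)) for d in models.find_in(n,t)[:3]])
E
```

```text
pics
{'time_s': 0.0, 'joints': array([ 8.72077849e+01,  2.05932767e+01,  6.34703052e-01, -2.38801558e-02,
       -7.01361137e+01, -1.65061759e+01]), 'qd': array([-0.05983878,  0.05911401,  0.06780355, -0.07658419,  0.00208184,
       -0.0398132 ]), 'joint_torque': array([-4.70285122e-04, -5.82717669e+01,  2.93054473e+01,  6.99723065e+00,
        6.97717478e-03, -1.59897422e-04]), 'tcp_pos': array([0.2229317 , 0.63661498, 0.23359713]), 'eef_rot': array([ 1.79902836e+02, -5.38199372e-03, -1.93065192e+01]), 'contact_force': array([ 0.05687478, -0.49055247, -0.34642525]), 'moment': array([0.05504466, 0.00210889, 0.02723251]), 'gripper_force': 0.0, 'gripper_width': 0.08769534172059915}
scene {'fx': 393.3716276094519, 'fy': 393.3716276094519, 'cx': 253.29297833767566, 'cy': 191.2515236351904, 'T': array([[-0.38507351,  0.57538407, -0.7215619 ,  1.25335454],
       [ 0.92267715,  0.22339553, -0.31426312,  0.34738823],
       [-0.01962829, -0.78678308, -0.61691743,  0.68541454],
       [ 0.        ,  0.        ,  0.        ,  1.        ]])}
top {'fx': 466.23136900420394, 'fy': 466.2313690042
[... 1057 characters left out ...]
0.62), ([276.0, 169.0], 0.26)]
top tray_capacitor [([323.0, 172.0], 0.62)]
top tray_heatsink [([278.0, 167.0], 0.83)]
top tray_transformer [([378.0, 198.0], 0.63)]
scene toroid_mid [([212.0, 181.0], 0.5)]
scene heatsink_mid [([286.0, 209.0], 0.84), ([290.0, 192.0], 0.2)]
scene transformer_mid [([294.0, 193.0], 0.76)]
scene choke_mid [([210.0, 166.0], 0.73)]
scene capacitor_mid [([287.0, 175.0], 0.71)]
scene tray_toroid [([365.0, 297.0], 0.97), ([425.0, 280.0], 0.95), ([367.0, 251.0], 0.83)]
scene tray_choke [([296.0, 246.0], 0.69)]
scene tray_capacitor [([173.0, 224.0], 0.57), ([368.0, 249.0], 0.53)]
scene tray_heatsink [([226.0, 240.0], 0.57)]
scene tray_transformer [([144.0, 182.0], 0.91)]
```

```bash
python3 - <<'E'
import cv2
a=cv2.imread("pics/top0.png")[120:270,90:430]
cv2.imwrite("pics/topc.png",cv2.resize(a,None,fx=2.35,fy=2.35,interpolation=cv2.INTER_CUBIC))
a=cv2.imread("pics/scene0.png")[110:330,100:460]
cv2.imwrite("pics/scenec.png",cv2.resize(a,None,fx=2.2,fy=2.2,interpolation=cv2.INTER_CUBIC))
E
```

```text
(no output)
```

View pics/topc.png

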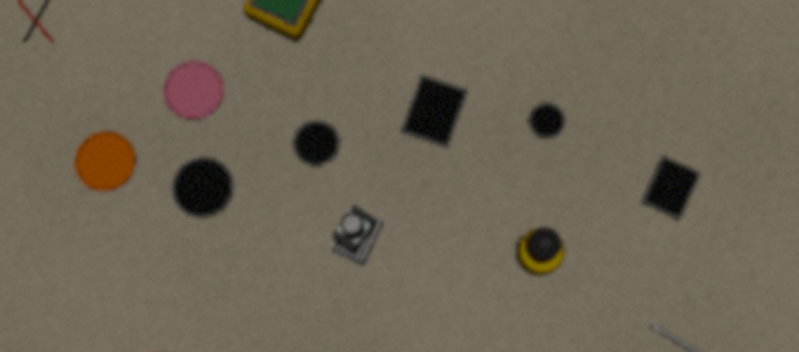

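View pics/scenec.png

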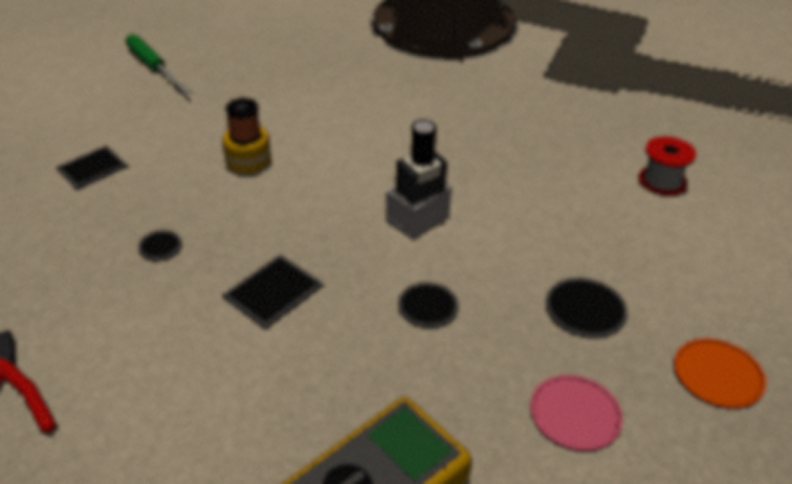

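The view holds these look-alikes for the toroid tray, in top-view pixels: black at (176,200), pink at (172,158) and orange at (135,188). The black one is the right tray. The pieces not to pick are the red spool, screwdriver, pliers and multimeter. The choke stands on the toroid at (321,224). The heatsink, transformer and capacitor stack is at (241,218).

```bash
cat > h.py <<'E'
import numpy as np, cv2
from scipy.spatial.transform import Rotation as R
from plant import telemetry, viewer, models
def tool():
    s=telemetry.get_state();T=np.eye(4);T[:3,:3]=R.from_euler('xyz',s['eef_rot'],degrees=True).as_matrix();T[:3,3]=s['tcp_pos'];return T
def world(cal,uv,z,T=None):
    T=cal['T'] if T is None else T@cal['T_tool_cam']
    d=T[:3,:3]@[(uv[0]-cal['cx'])/cal['fx'],(uv[1]-cal['cy'])/cal['fy'],1]
    return T[:3,3]+d*(z-T[2,3])/d[2]
def go(x,y,z,yaw=None):
    T=tool();d=T[:3,:3].T@(np.array([x,y,z])-T[:3,3]);s=telemetry.get_state()
    print('t %.1f tcp %s yaw %.1f | tool move in units (25mm): %s'%(s['time_s'],s['tcp_pos'].round(4),s['eef_rot'][2],(d/.025).round(2)), '' if yaw is None else 'spin units %.2f'%(-(yaw-s['eef_rot'][2])/5))
E
python3 - <<'E'
from h import *
im={n:cv2.imread(f"pics/{n}0.png") for n in("top","scene")}
for n in im:
    c=viewer.calibration(n);g=cv2.GaussianBlur(im[n],(3,3),0).max(2)
    k,l,st,ce=cv2.connectedComponentsWithStats((g<60).astype('uint8'))
    for i in range(1,k):
        if 60<st[i,4]<4000:
            cnt=cv2.findContours((l==i).astype('uint8'),0,2)[0][0][:,0]
            W=np.array([world(c,p,.003)[:2] for p in cnt.astype(float)])
            r=cv2.minAreaRect((W*1000).astype('float32'))
            print(n,ce[i].round(),st[i,4],'xy',world(c,ce[i],.003).round(4)[:2],'rect',np.round(r[0]),np.round(r[1]),round(r[2]))
c=viewer.calibration("top");print('cap',world(c,(239.5,215.5),.136),'choke',world(c,(321,224),.09))
c=viewer.calibration("scene");print('cap',world(c,(292,167.5),.136),'choke',world(c,(210,158.5),.09))
E
```

```text
top [25. 29.] 2985 xy [1.1853 0.8759] rect [1188.  877.] [232. 193.] 0
top [220.  99.] 545 xy [0.9039 0.1887] rect [903. 187.] [ 65. 109.] 64
top [338. 112.] 88 xy [ 0.8477 -0.2082] rect [ 849. -208.] [41. 25.] 41
top [274. 167.] 479 xy [0.663  0.0114] rect [663.  12.] [64. 82.] 69
top [322. 171.] 151 xy [ 0.6454 -0.1443] rect [ 647. -145.] [43. 44.] 89
top [224. 180.] 262 xy [0.6215 0.1765] rect [622. 176.] [57. 58.] 26
top [176. 199.] 469 xy [0.5626 0.3338] rect [562. 334.] [79. 76.] 89
top [375. 199.] 346 xy [ 0.547  -0.3094] rect [ 547. -309.] [54. 69.] 63
top [321. 224.] 152 xy [ 0.4727 -0.131 ] rect [ 473. -131.] [40. 43.] 25
top [239. 222.] 69 xy [0.4847 0.1294] rect [482. 125.] [27. 47.] 11
top [284. 365.] 2218 xy [ 0.0466 -0.0005] rect [55.  1.] [222. 118.] 89
scene [439.  54.] 272 xy [-0.8873  0.4324] rect [-886.  432.] [111. 181.] 1
scene [504. 122.] 221 xy [-0.2302  0.673 ] rect [-258.  669.] [ 57. 173.] 86
scene [ 16. 130.] 586 xy [ 0.4346 -0.9314] rect [ 440. -948.] [137. 165.] 19
scene [210. 164.] 232 xy [ 0.3792 -0.1763] rect [ 380. -177.] [111.  41.] 30
scene [292. 1
[... 676 characters left out ...]
] rect [ 841. -216.] [40. 24.] 40
scene [279. 320.] 66 xy [0.8192 0.2064] rect [817. 201.] [65.  9.] 69
scene [258. 331.] 566 xy [0.8576 0.1766] rect [857. 176.] [54. 52.] 22
scene [275. 358.] 259 xy [0.8952 0.2257] rect [887. 230.] [  7. 167.] 62
scene [230. 337.] 74 xy [0.8888 0.132 ] rect [889. 132.] [19. 17.] 25
scene [238. 347.] 86 xy [0.9006 0.1546] rect [900. 154.] [18. 19.] 22
scene [ 21. 373.] 1040 xy [ 1.0922 -0.1849] rect [1098. -178.] [ 43. 150.] 0
scene [247. 357.] 88 xy [0.913  0.1781] rect [913. 178.] [18. 19.] 69
cap [0.48556511 0.12118611 0.136     ] choke [ 0.46068808 -0.12102781  0.09      ]
cap [0.48964292 0.11952119 0.136     ] choke [ 0.46515617 -0.12353219  0.09      ]
```

```bash
python3 -m handwheel '[{"grip":-1,"travel":[1,0.9,-0.4],"spin":0},{"grip":-1,"travel":[1,0.9,-0.4],"spin":0},{"grip":-1,"travel":[1,0.9,-0.4],"spin":0},{"grip":-1,"travel":[1,0.9,-0.4],"spin":0},{"grip":-1,"travel":[1,1,-0.4],"spin":0},{"grip":-1,"travel":[1,1,-0.4],"spin":0},{"grip":-1,"travel":[1,1,-0.2],"spin":0},{"grip":-1,"travel":[1,1,0],"spin":0}]' 30
python3 -m handwheel '[{"grip":-1,"travel":[1,1,0],"spin":0},{"grip":-1,"travel":[1,1,0],"spin":0},{"grip":-1,"travel":[1,1,0],"spin":0},{"grip":-1,"travel":[1,1,0],"spin":0},{"grip":-1,"travel":[1,1,0],"spin":0},{"grip":-1,"travel":[1,1,0],"spin":0},{"grip":-1,"travel":[1,1,0],"spin":0},{"grip":-1,"travel":[1,0.8,0],"spin":0}]'
python3 -m handwheel '[{"grip":-1,"travel":[0.8,0.6,0],"spin":0},{"grip":-1,"travel":[0,0,0],"spin":0},{"grip":-1,"travel":[0,0,0],"spin":0}]'
python3 - <<'E'
from h import *
print(telemetry.get_state()['joints'].round(1))
go(.487,.12,.3);T=tool();np.save('T1.npy',T);im=viewer.capture("wrist");cv2.imwrite("pics/w1.png",im[:,:,::-1])
c=viewer.calibration("wrist")
for t,z in(("capacitor_mid",.136),("transformer_mid",.09),("heatsink_mid",.046)):
    for d in models.find_in("wrist",t)[:2]: print(t,d,world(c,d['position'],z,T).round(4))
E
```

```text
time_s: 2.15
tcp_pos: [0.3497, 0.3902, 0.3004]
eef_rot: [-179.9, -0.0, -19.3]
contact_force: [-0.2, -0.3, -0.2]
gripper_width: 0.0875
gripper_force: 0.0
time_s: 3.15
tcp_pos: [0.4736, 0.1398, 0.3]
eef_rot: [-180.0, -0.0, -19.3]
contact_force: [0.0, 0.5, 1.2]
gripper_width: 0.0873
gripper_force: 0.0
time_s: 3.52
tcp_pos: [0.4871, 0.1205, 0.2997]
eef_rot: [-180.0, 0.0, -19.3]
contact_force: [-0.0, -0.2, -0.3]
gripper_width: 0.0875
gripper_force: 0.0
[ 36.4   1.8 -14.5  -0.  -73.7  34.3]
t 3.5 tcp [0.4871 0.1205 0.2997] yaw -19.3 | tool move in units (25mm): [ 0.    0.02 -0.01] 
capacitor_mid {'position': [258.0, 166.2], 'p': 0.86} [0.4912 0.1168 0.136 ]
transformer_mid {'position': [255.0, 147.3], 'p': 0.6} [0.5039 0.1157 0.09  ]
heatsink_mid {'position': [262.3, 135.4], 'p': 0.61} [0.5092 0.1045 0.046 ]
```

View pics/w1.png

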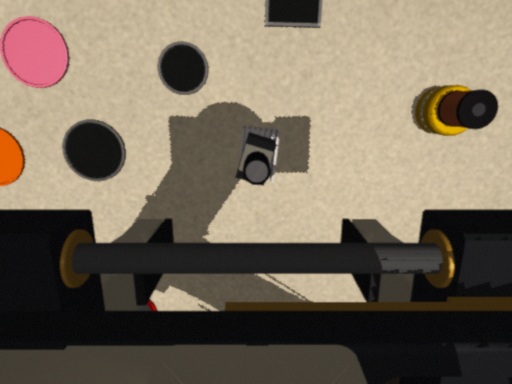

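```bash
python3 - <<'E'
from h import *
a=cv2.imread("pics/w1.png")[110:200,215:315]
cv2.imwrite("pics/w1c.png",cv2.resize(a,None,fx=6,fy=6,interpolation=cv2.INTER_CUBIC))
E
```

```text
(no output)
```

View pics/w1c.png

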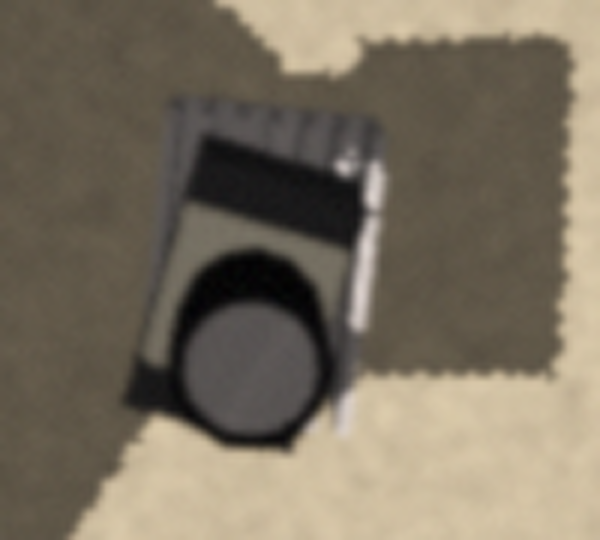

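```bash
python3 - <<'E'
from h import *
T=np.load('T1.npy');c=viewer.calibration("wrist")
p=world(c,(257,171.2),.136,T);print(p);go(p[0],p[1],.107)
E
```

```text
[0.48679248 0.1193861  0.136     ]
t 3.7 tcp [0.487  0.1212 0.2997] yaw -19.2 | tool move in units (25mm): [0.01 0.07 7.71]
```

```bash
python3 -m handwheel '[{"grip":-1,"travel":[0,0.06,1],"spin":0},{"grip":-1,"travel":[0,0,1],"spin":0},{"grip":-1,"travel":[0,0,1],"spin":0},{"grip":-1,"travel":[0,0,1],"spin":0},{"grip":-0.3,"travel":[0,0,1],"spin":0},{"grip":-0.2,"travel":[0,0,1],"spin":0},{"grip":-0.1,"travel":[0,0,1],"spin":0},{"grip":0,"travel":[0,0,0.7],"spin":0}]' 12
python3 -m handwheel '[{"grip":1,"travel":[0,0,0],"spin":0},{"grip":1,"travel":[0,0,0],"spin":0},{"grip":1,"travel":[0,0,0],"spin":0}]'
```

```text
time_s: 4.72
tcp_pos: [0.4863, 0.1197, 0.1061]
eef_rot: [180.0, 0.0, -19.2]
contact_force: [0.2, -0.9, -0.1]
gripper_width: 0.0531
gripper_force: 0.0
time_s: 5.1
tcp_pos: [0.4873, 0.1198, 0.108]
eef_rot: [-179.9, -0.1, -19.3]
contact_force: [-0.5, 0.8, 0.5]
gripper_width: 0.0279
gripper_force: 12.0
```

```bash
python3 -m handwheel '[{"grip":1,"travel":[0,0,-0.4],"spin":0},{"grip":1,"travel":[0,0,-0.8],"spin":0},{"grip":1,"travel":[0.8,0.6,-0.8],"spin":0},{"grip":1,"travel":[1,0.8,0],"spin":0},{"grip":1,"travel":[1,0.8,0],"spin":0},{"grip":1,"travel":[1,0.8,0],"spin":0},{"grip":1,"travel":[1,0.8,0],"spin":0},{"grip":1,"travel":[1,0.8,0],"spin":0}]'
python3 -m handwheel '[{"grip":1,"travel":[1,0.9,0],"spin":0},{"grip":1,"travel":[1,0.9,0],"spin":0},{"grip":1,"travel":[1,0.8,0],"spin":0},{"grip":1,"travel":[0.74,0.75,0.5],"spin":0},{"grip":1,"travel":[0,0,1],"spin":0},{"grip":1,"travel":[0,0,1],"spin":0},{"grip":1,"travel":[0,0,1],"spin":0},{"grip":1,"travel":[0,0,1],"spin":0}]'
python3 -m handwheel '[{"grip":1,"travel":[0,0,0.5],"spin":0},{"grip":1,"travel":[0,0,0.2],"spin":0},{"grip":1,"travel":[0,0,0.1],"spin":0}]'
python3 - <<'E'
from h import *
go(.6465,-.146,.021)
E
```

```text
time_s: 6.1
tcp_pos: [0.5863, -0.0381, 0.1582]
eef_rot: [-180.0, -0.1, -19.3]
contact_force: [0.2, -0.3, -1.1]
gripper_width: 0.0279
gripper_force: 12.0
time_s: 7.1
tcp_pos: [0.6466, -0.1472, 0.0449]
eef_rot: [-180.0, -0.1, -19.3]
contact_force: [0.0, 0.6, -1.4]
gripper_width: 0.0275
gripper_force: 12.0
time_s: 7.48
tcp_pos: [0.6468, -0.1471, 0.0253]
eef_rot: [-180.0, -0.1, -19.3]
contact_force: [-0.7, 0.9, 0.2]
gripper_width: 0.0278
gripper_force: 12.0
t 7.5 tcp [ 0.6468 -0.1471  0.0253] yaw -19.3 | tool move in units (25mm): [-0.03 -0.04  0.17]
```

```bash
python3 -m handwheel '[{"grip":1,"travel":[-0.03,-0.04,0.08],"spin":0},{"grip":1,"travel":[0,0,0.06],"spin":0},{"grip":1,"travel":[0,0,0.02],"spin":0},{"grip":1,"travel":[0,0,0],"spin":0}]'
python3 -m handwheel '[{"grip":0,"travel":[0,0,0],"spin":0},{"grip":-0.4,"travel":[0,0,0],"spin":0},{"grip":-0.4,"travel":[0,0,-0.5],"spin":0},{"grip":-0.4,"travel":[0,0,-1],"spin":0},{"grip":-0.6,"travel":[0,0,-1],"spin":0},{"grip":-1,"travel":[0,0,-1],"spin":0},{"grip":-1,"travel":[-0.2,0,-1],"spin":0},{"grip":-1,"travel":[-1,0.2,-1],"spin":0}]'
python3 -m handwheel '[{"grip":-1,"travel":[-1,0.2,-1],"spin":0},{"grip":-1,"travel":[-1,0.2,-1],"spin":0},{"grip":-1,"travel":[-1,0.2,-1],"spin":0},{"grip":-1,"travel":[-1,0.2,-0.7],"spin":0},{"grip":-1,"travel":[-1,0.2,0],"spin":0},{"grip":-1,"travel":[-1,0.5,0],"spin":0},{"grip":-1,"travel":[0,0,0],"spin":0},{"grip":-1,"travel":[0,0,0],"spin":0}]'
python3 - <<'E'
from h import *
go(.463,-.1225,.25);T=tool();np.save('T2.npy',T);im=viewer.capture("wrist");cv2.imwrite("pics/w2.png",im[:,:,::-1])
c=viewer.calibration("wrist")
for t,z in(("choke_mid",.09),("toroid_mid",.046)):
    for d in models.find_in("wrist",t)[:2]: print(t,d,world(c,d['position'],z,T).round(4))
E
```

```text
time_s: 7.98
tcp_pos: [0.646, -0.1458, 0.0211]
eef_rot: [-180.0, -0.0, -19.3]
contact_force: [-1.3, 0.7, 3.6]
gripper_width: 0.0277
gripper_force: 12.0
time_s: 8.98
tcp_pos: [0.6164, -0.1408, 0.1595]
eef_rot: [-180.0, -0.1, -19.3]
contact_force: [-0.0, -0.3, -0.4]
gripper_width: 0.0873
gripper_force: 0.0
time_s: 9.98
tcp_pos: [0.4624, -0.1266, 0.2515]
eef_rot: [-180.0, -0.1, -19.3]
contact_force: [0.1, 0.0, -0.4]
gripper_width: 0.0875
gripper_force: 0.0
t 10.0 tcp [ 0.4624 -0.1266  0.2515] yaw -19.3 | tool move in units (25mm): [-0.03 -0.16  0.06] 
choke_mid {'position': [253.3, 169.2], 'p': 0.8} [ 0.4659 -0.1251  0.09  ]
toroid_mid {'position': [264.2, 148.7], 'p': 0.68} [ 0.4753 -0.1406  0.046 ]
```

View pics/w2.png

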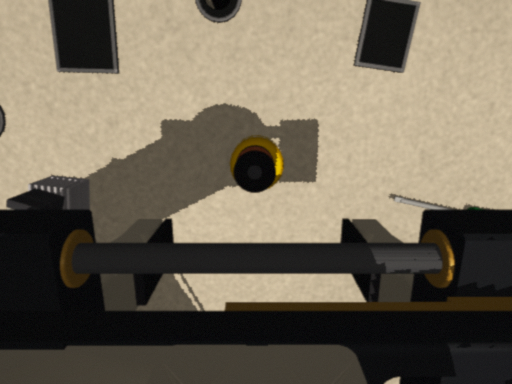

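```bash
python3 - <<'E'
from h import *
T=np.load('T2.npy');c=viewer.calibration("wrist");a=cv2.imread("pics/w2.png");o=a[130:200,215:300]
cv2.imwrite("pics/w2c.png",cv2.resize(o,None,fx=7,fy=7,interpolation=cv2.INTER_CUBIC))
g=o.max(2);k,l,st,ce=cv2.connectedComponentsWithStats((g<50).astype('uint8'))
for i in range(1,k):
    if st[i,4]>100: print(st[i],ce[i]+[215,130],world(c,ce[i]+[215,130],.09,T))
E
```

```text
[  19   20   41   42 1386] [254.24458874 170.47474747] [ 0.46435943 -0.12553944  0.09      ]
```

View pics/w2c.png

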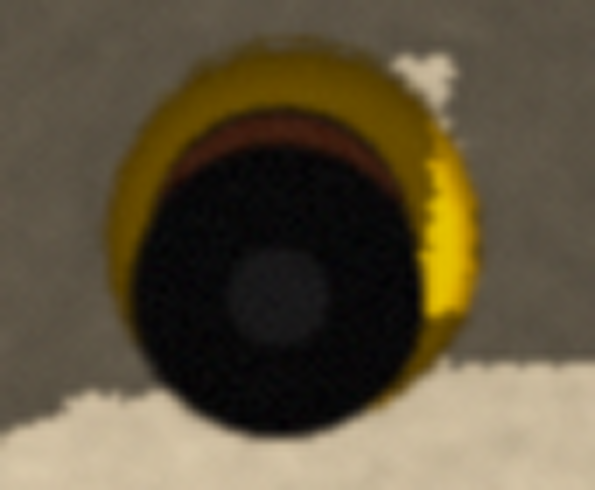

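```bash
python3 -m handwheel '[{"grip":-1,"travel":[0.05,0,1],"spin":0},{"grip":-1,"travel":[0,0,1],"spin":0},{"grip":-1,"travel":[0,0,1],"spin":0},{"grip":-1,"travel":[0,0,1],"spin":0},{"grip":-0.6,"travel":[0,0,1],"spin":0},{"grip":-0.5,"travel":[0,0,1],"spin":0},{"grip":-0.4,"travel":[0,0,1],"spin":0},{"grip":-0.3,"travel":[0,0,0.5],"spin":0}]' 22
python3 -m handwheel '[{"grip":1,"travel":[0,0,0],"spin":0},{"grip":1,"travel":[0,0,0],"spin":0},{"grip":1,"travel":[0,0,0],"spin":0}]'
```

```text
time_s: 11.12
tcp_pos: [0.4627, -0.127, 0.0616]
eef_rot: [179.9, 0.1, -19.3]
contact_force: [0.1, -0.1, 0.2]
gripper_width: 0.0587
gripper_force: 0.0
time_s: 11.5
tcp_pos: [0.4635, -0.1269, 0.0637]
eef_rot: [-180.0, -0.1, -19.3]
contact_force: [0.3, 0.2, -2.1]
gripper_width: 0.0419
gripper_force: 22.0
```

```bash
python3 -m handwheel '[{"grip":1,"travel":[0,0,-0.4],"spin":0},{"grip":1,"travel":[0,0,-1],"spin":0},{"grip":1,"travel":[0,-0.5,-1],"spin":0},{"grip":1,"travel":[0.2,-1,0],"spin":0},{"grip":1,"travel":[0.2,-1,0],"spin":0},{"grip":1,"travel":[0.2,-1,0],"spin":0},{"grip":1,"travel":[0.2,-1,0],"spin":0},{"grip":1,"travel":[0.2,-1,0],"spin":0}]'
python3 -m handwheel '[{"grip":1,"travel":[0.2,-1,0],"spin":0},{"grip":1,"travel":[0.2,-1,0],"spin":0},{"grip":1,"travel":[0.2,-1,0],"spin":0},{"grip":1,"travel":[0.2,-1,0],"spin":0},{"grip":1,"travel":[0.18,-1,0],"spin":0},{"grip":1,"travel":[0,-1,0],"spin":0},{"grip":1,"travel":[0,-1,0],"spin":0},{"grip":1,"travel":[0,-1,0.4],"spin":0}]'
python3 -m handwheel '[{"grip":1,"travel":[0,0,1],"spin":0},{"grip":1,"travel":[0,0,1],"spin":0},{"grip":1,"travel":[0,0,1],"spin":0},{"grip":1,"travel":[0,0,0.4],"spin":0},{"grip":1,"travel":[0,0,0.1],"spin":0},{"grip":1,"travel":[0,0,0],"spin":0}]'
python3 - <<'E'
from h import *
go(.622,.1755,.021)
E
```

```text
time_s: 12.5
tcp_pos: [0.5328, -0.0042, 0.1236]
eef_rot: [-180.0, -0.0, -19.3]
contact_force: [-0.4, -0.4, -2.3]
gripper_width: 0.0416
gripper_force: 22.0
time_s: 13.5
tcp_pos: [0.6223, 0.1771, 0.1135]
eef_rot: [-179.9, -0.1, -19.3]
contact_force: [-0.6, 0.6, -1.9]
gripper_width: 0.0418
gripper_force: 22.0
time_s: 14.25
tcp_pos: [0.6218, 0.1756, 0.0261]
eef_rot: [-180.0, -0.0, -19.3]
contact_force: [0.1, 0.2, -2.0]
gripper_width: 0.0419
gripper_force: 22.0
t 14.2 tcp [0.6218 0.1756 0.0261] yaw -19.3 | tool move in units (25mm): [0.01 0.   0.21]
```

```bash
python3 -m handwheel '[{"grip":1,"travel":[0,0,0.1],"spin":0},{"grip":1,"travel":[0,0,0.08],"spin":0},{"grip":1,"travel":[0,0,0.03],"spin":0},{"grip":1,"travel":[0,0,0],"spin":0}]'
python3 -m handwheel '[{"grip":-0.3,"travel":[0,0,0],"spin":0},{"grip":-0.6,"travel":[0,0,0],"spin":0},{"grip":-0.6,"travel":[0,0,-0.5],"spin":0},{"grip":-0.6,"travel":[0,0,-1],"spin":0},{"grip":-1,"travel":[0,0,-1],"spin":0},{"grip":-1,"travel":[0,0,-1],"spin":0},{"grip":-1,"travel":[-0.2,0,-1],"spin":0},{"grip":-1,"travel":[-1,0.9,-1],"spin":0}]'
python3 -m handwheel '[{"grip":-1,"travel":[-1,1,-1],"spin":0},{"grip":-1,"travel":[-1,1,-1],"spin":0},{"grip":-1,"travel":[-1,1,-1],"spin":0},{"grip":-1,"travel":[0,0,-0.7],"spin":0.9},{"grip":-1,"travel":[0,0,0],"spin":1},{"grip":-1,"travel":[0,0,0],"spin":1},{"grip":-1,"travel":[0,0,0],"spin":0.4},{"grip":-1,"travel":[0,0,0],"spin":0}]'
python3 - <<'E'
from h import *
go(.49,.118,.25,-36);T=tool();np.save('T3.npy',T);im=viewer.capture("wrist");cv2.imwrite("pics/w3.png",im[:,:,::-1])
c=viewer.calibration("wrist")
for t,z in(("transformer_mid",.09),("heatsink_mid",.046)):
    for d in models.find_in("wrist",t)[:2]: print(t,d,world(c,d['position'],z,T).round(4))
uv=np.array(d['position']).astype(int)
o=im[110:220,195:325,::-1]
cv2.imwrite("pics/w3c.png",cv2.resize(o,None,fx=5,fy=5,interpolation=cv2.INTER_CUBIC))
E
```

```text
time_s: 14.75
tcp_pos: [0.6214, 0.1753, 0.0207]
eef_rot: [-180.0, -0.0, -19.3]
contact_force: [-1.5, -0.7, 2.5]
gripper_width: 0.0416
gripper_force: 22.0
time_s: 15.75
tcp_pos: [0.5865, 0.1644, 0.1592]
eef_rot: [-180.0, -0.1, -19.3]
contact_force: [-0.0, 0.3, 0.2]
gripper_width: 0.0873
gripper_force: 0.0
time_s: 16.75
tcp_pos: [0.49, 0.1179, 0.2507]
eef_rot: [-180.0, -0.0, -35.7]
contact_force: [0.9, 0.4, -0.5]
gripper_width: 0.0876
gripper_force: 0.0
t 16.8 tcp [0.49   0.1179 0.2507] yaw -35.7 | tool move in units (25mm): [-0.   -0.    0.03] spin units 0.05
transformer_mid {'position': [243.7, 10.3], 'p': 0.71} [0.6126 0.0424 0.09  ]
transformer_mid {'position': [252.2, 170.5], 'p': 0.66} [0.4934 0.1196 0.09  ]
heatsink_mid {'position': [264.2, 144.8], 'p': 0.6} [0.5018 0.098  0.046 ]
```

View pics/w3c.png

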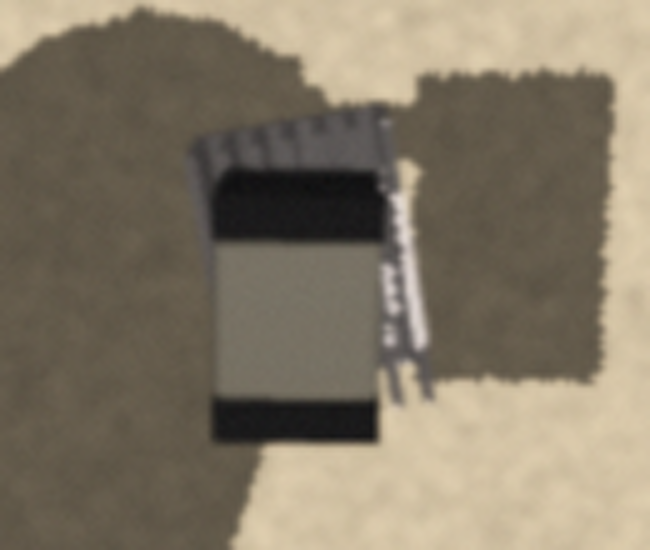

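```bash
python3 - <<'E'
from h import *
T=np.load('T3.npy');c=viewer.calibration("wrist")
p=world(c,(254.3,174),.09,T);print(p);go(p[0],p[1],.064,-36)
E
```

```text
[0.48932949 0.1199773  0.09      ]
t 16.9 tcp [0.49   0.1179 0.2504] yaw -35.7 | tool move in units (25mm): [-0.07 -0.05  7.46] spin units 0.05
```

```bash
python3 -m handwheel '[{"grip":-1,"travel":[-0.07,-0.05,1],"spin":0.05},{"grip":-1,"travel":[0,0,1],"spin":0},{"grip":-1,"travel":[0,0,1],"spin":0},{"grip":-1,"travel":[0,0,1],"spin":0},{"grip":-0.6,"travel":[0,0,1],"spin":0},{"grip":-0.5,"travel":[0,0,1],"spin":0},{"grip":-0.4,"travel":[0,0,1],"spin":0},{"grip":-0.3,"travel":[0,0,0.45],"spin":0}]' 30
python3 -m handwheel '[{"grip":1,"travel":[0,0,0],"spin":0},{"grip":1,"travel":[0,0,0],"spin":0},{"grip":1,"travel":[0,0,0],"spin":0},{"grip":1,"travel":[0,0,0],"spin":0}]'
python3 - <<'E'
from h import *
go(.547,-.31,.124,-27.5)
E
```

```text
time_s: 17.9
tcp_pos: [0.4888, 0.1196, 0.0628]
eef_rot: [179.9, 0.0, -36.0]
contact_force: [0.4, 0.1, 0.7]
gripper_width: 0.0588
gripper_force: 0.0
time_s: 18.4
tcp_pos: [0.4902, 0.1205, 0.065]
eef_rot: [-179.9, -0.1, -36.0]
contact_force: [-0.0, 1.1, 3.9]
gripper_width: 0.0338
gripper_force: 30.0
t 18.4 tcp [0.4902 0.1205 0.065 ] yaw -36.0 | tool move in units (25mm): [11.97 12.58 -2.38] spin units -1.71
```

```bash
python3 -m handwheel '[{"grip":1,"travel":[0,0,-0.4],"spin":0},{"grip":1,"travel":[0,0,-1],"spin":0},{"grip":1,"travel":[0.5,0.5,-1],"spin":0},{"grip":1,"travel":[0.95,1,0],"spin":0},{"grip":1,"travel":[0.95,1,0],"spin":0},{"grip":1,"travel":[0.95,1,0],"spin":0},{"grip":1,"travel":[0.95,1,0],"spin":0},{"grip":1,"travel":[0.95,1,0],"spin":0}]'
python3 -m handwheel '[{"grip":1,"travel":[0.95,1,0],"spin":0},{"grip":1,"travel":[0.95,1,0],"spin":0},{"grip":1,"travel":[0.95,1,0],"spin":0},{"grip":1,"travel":[0.95,1,0],"spin":0},{"grip":1,"travel":[0.95,1,0],"spin":0},{"grip":1,"travel":[0.95,1,0],"spin":0},{"grip":1,"travel":[1,1,0],"spin":0},{"grip":1,"travel":[0,0.1,0],"spin":-0.8}]'
python3 -m handwheel '[{"grip":1,"travel":[0,0,0.4],"spin":-0.9},{"grip":1,"travel":[0,0,1],"spin":0},{"grip":1,"travel":[0,0,1],"spin":0},{"grip":1,"travel":[0,0,1],"spin":0},{"grip":1,"travel":[0,0,0.5],"spin":0},{"grip":1,"travel":[0,0,0],"spin":0}]'
python3 - <<'E'
from h import *
go(.547,-.31,.0215,-27.5);print(telemetry.get_state()['joints'].round(1))
E
```

```text
time_s: 19.4
tcp_pos: [0.5139, -0.0697, 0.1243]
eef_rot: [180.0, 0.0, -36.1]
contact_force: [1.1, -0.8, -3.7]
gripper_width: 0.034
gripper_force: 30.0
time_s: 20.4
tcp_pos: [0.5448, -0.3125, 0.1237]
eef_rot: [180.0, 0.1, -32.1]
contact_force: [-0.4, 0.3, -3.7]
gripper_width: 0.0337
gripper_force: 30.0
time_s: 21.15
tcp_pos: [0.5448, -0.3104, 0.0259]
eef_rot: [180.0, 0.1, -27.6]
contact_force: [0.2, -0.4, -3.5]
gripper_width: 0.0338
gripper_force: 30.0
t 21.1 tcp [ 0.5448 -0.3104  0.0259] yaw -27.6 | tool move in units (25mm): [ 0.07 -0.05  0.18] spin units -0.01
[-11.9  27.6 -18.9  -0.  -43.7  74.3]
```

```bash
python3 -m handwheel '[{"grip":1,"travel":[0.07,-0.05,0.1],"spin":0},{"grip":1,"travel":[0,0,0.06],"spin":0},{"grip":1,"travel":[0,0,0.04],"spin":0},{"grip":1,"travel":[0,0,0],"spin":0}]'
python3 -m handwheel '[{"grip":-0.1,"travel":[0,0,0],"spin":0},{"grip":-0.6,"travel":[0,0,0],"spin":0},{"grip":-0.6,"travel":[0,0,-0.5],"spin":0},{"grip":-0.6,"travel":[0,0,-1],"spin":0},{"grip":-1,"travel":[0,0,-1],"spin":0},{"grip":-1,"travel":[-0.4,-0.6,-1],"spin":0},{"grip":-1,"travel":[-0.7,-1,-1],"spin":0},{"grip":-1,"travel":[-0.7,-1,-1],"spin":0}]'
python3 -m handwheel '[{"grip":-1,"travel":[-0.7,-1,-1],"spin":0},{"grip":-1,"travel":[-0.7,-1,-0.7],"spin":0},{"grip":-1,"travel":[-0.7,-1,0],"spin":0},{"grip":-1,"travel":[-0.7,-1,0],"spin":0},{"grip":-1,"travel":[-0.7,-1,0],"spin":0},{"grip":-1,"travel":[-0.7,-1,0],"spin":0},{"grip":-1,"travel":[-0.7,-1,0],"spin":0},{"grip":-1,"travel":[-0.7,-1,0],"spin":0}]'
python3 -m handwheel '[{"grip":-1,"travel":[-0.7,-1,0],"spin":0},{"grip":-1,"travel":[-0.7,-1,0],"spin":0},{"grip":-1,"travel":[-0.7,-1,0],"spin":0},{"grip":-1,"travel":[-0.4,-0.3,0],"spin":-0.3},{"grip":-1,"travel":[0,0,0],"spin":0},{"grip":-1,"travel":[0,0,0],"spin":0}]'
python3 - <<'E'
from h import *
go(.49,.113,.2,-26);T=tool();np.save('T4.npy',T);im=viewer.capture("wrist");cv2.imwrite("pics/w4.png",im[:,:,::-1])
c=viewer.calibration("wrist")
for d in models.find_in("wrist","heatsink_mid")[:2]: print(d,world(c,d['position'],.046,T).round(4))
o=im[90:230,180:340,::-1]
cv2.imwrite("pics/w4c.png",cv2.resize(o,None,fx=4,fy=4,interpolation=cv2.INTER_CUBIC))
E
```

```text
time_s: 21.65
tcp_pos: [0.5479, -0.3102, 0.022]
eef_rot: [-180.0, -0.0, -27.5]
contact_force: [0.6, 0.5, -0.5]
gripper_width: 0.0334
gripper_force: 30.0
time_s: 22.65
tcp_pos: [0.5377, -0.2312, 0.1609]
eef_rot: [-180.0, -0.1, -27.6]
contact_force: [0.3, 0.1, 0.4]
gripper_width: 0.0874
gripper_force: 0.0
time_s: 23.65
tcp_pos: [0.5061, 0.0112, 0.2027]
eef_rot: [-179.9, -0.1, -27.5]
contact_force: [0.7, 0.9, 0.5]
gripper_width: 0.0878
gripper_force: 0.0
time_s: 24.4
tcp_pos: [0.4889, 0.1118, 0.2018]
eef_rot: [-180.0, -0.0, -26.1]
contact_force: [0.3, -0.1, -0.1]
gripper_width: 0.0879
gripper_force: 0.0
t 24.4 tcp [0.4889 0.1118 0.2018] yaw -26.1 | tool move in units (25mm): [ 0.02 -0.06  0.07] spin units -0.01
{'position': [247.8, 172.1], 'p': 0.6} [0.4931 0.1181 0.046 ]
```

View pics/w4c.png

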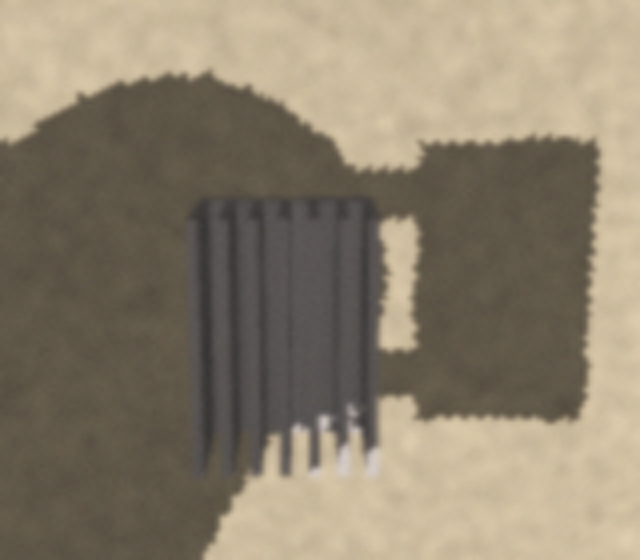

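```bash
python3 - <<'E'
from h import *
T=np.load('T4.npy');c=viewer.calibration("wrist")
p=world(c,(251.5,176.3),.046,T);print(p);go(p[0],p[1],.0175,-26.1)
E
```

```text
[0.48784755 0.11676749 0.046     ]
t 24.5 tcp [0.489  0.1116 0.2017] yaw -26.1 | tool move in units (25mm): [-0.13 -0.17  7.37] spin units -0.00
```

```bash
python3 -m handwheel '[{"grip":-1,"travel":[-0.13,-0.17,1],"spin":0},{"grip":-1,"travel":[0,0,1],"spin":0},{"grip":-1,"travel":[0,0,1],"spin":0},{"grip":-1,"travel":[0,0,1],"spin":0},{"grip":-1,"travel":[0,0,1],"spin":0},{"grip":-0.7,"travel":[0,0,1],"spin":0},{"grip":-0.6,"travel":[0,0,1],"spin":0},{"grip":-0.5,"travel":[0,0,0.35],"spin":0}]' 30
python3 -m handwheel '[{"grip":1,"travel":[0,0,0],"spin":0},{"grip":1,"travel":[0,0,0],"spin":0},{"grip":1,"travel":[0,0,0],"spin":0},{"grip":1,"travel":[0,0,0],"spin":0}]'
python3 - <<'E'
from h import *
go(.664,.0105,.0675,-21)
E
```

```text
time_s: 25.5
tcp_pos: [0.4873, 0.1165, 0.0165]
eef_rot: [179.9, 0.1, -26.1]
contact_force: [0.2, -1.0, -0.3]
gripper_width: 0.0675
gripper_force: 0.0
time_s: 26.0
tcp_pos: [0.4886, 0.118, 0.0188]
eef_rot: [-179.9, -0.1, -26.0]
contact_force: [-0.6, -0.4, 6.4]
gripper_width: 0.0458
gripper_force: 30.0
t 26.0 tcp [0.4886 0.118  0.0188] yaw -26.0 | tool move in units (25mm): [ 8.19  0.78 -1.94] spin units -1.00
```

```bash
python3 -m handwheel '[{"grip":1,"travel":[0,0,-0.4],"spin":0},{"grip":1,"travel":[0,0,-0.8],"spin":0},{"grip":1,"travel":[0.5,0.1,-0.8],"spin":0},{"grip":1,"travel":[1,0.1,0],"spin":0},{"grip":1,"travel":[1,0.1,0],"spin":0},{"grip":1,"travel":[1,0.1,0],"spin":0},{"grip":1,"travel":[1,0.1,0],"spin":0},{"grip":1,"travel":[1,0.1,0],"spin":0}]'
python3 -m handwheel '[{"grip":1,"travel":[1,0.1,0],"spin":0},{"grip":1,"travel":[1,0.08,0],"spin":0},{"grip":1,"travel":[0.69,0,0],"spin":0},{"grip":1,"travel":[0,0,0.2],"spin":-1},{"grip":1,"travel":[0,0,0.8],"spin":0},{"grip":1,"travel":[0,0,0.6],"spin":0},{"grip":1,"travel":[0,0,0.1],"spin":0},{"grip":1,"travel":[0,0,0],"spin":0}]'
python3 - <<'E'
from h import *
go(.664,.0105,.0215,-21)
E
```

```text
time_s: 27.0
tcp_pos: [0.6049, 0.0432, 0.0679]
eef_rot: [180.0, 0.1, -26.1]
contact_force: [0.4, 0.7, -2.7]
gripper_width: 0.0457
gripper_force: 30.0
time_s: 28.0
tcp_pos: [0.6633, 0.0102, 0.0254]
eef_rot: [180.0, 0.0, -21.0]
contact_force: [1.1, 0.2, -2.2]
gripper_width: 0.0458
gripper_force: 30.0
t 28.0 tcp [0.6633 0.0102 0.0254] yaw -21.0 | tool move in units (25mm): [ 0.02 -0.02  0.16] spin units -0.01
```

```bash
python3 -m handwheel '[{"grip":1,"travel":[0.02,-0.02,0.1],"spin":0},{"grip":1,"travel":[0,0,0.06],"spin":0},{"grip":1,"travel":[0,0,0.02],"spin":0},{"grip":1,"travel":[0,0,0],"spin":0}]'
python3 -m handwheel '[{"grip":-0.4,"travel":[0,0,0],"spin":0},{"grip":-0.8,"travel":[0,0,0],"spin":0},{"grip":-0.8,"travel":[0,0,-0.5],"spin":0},{"grip":-0.8,"travel":[0,0,-1],"spin":0},{"grip":-1,"travel":[0,0,-1],"spin":0},{"grip":-1,"travel":[-0.2,0.5,-1],"spin":0},{"grip":-1,"travel":[-0.7,1,-1],"spin":0},{"grip":-1,"travel":[-0.7,1,-1],"spin":0}]'
python3 -m handwheel '[{"grip":-1,"travel":[-0.7,1,-1],"spin":0},{"grip":-1,"travel":[-0.7,1,-0.6],"spin":0},{"grip":-1,"travel":[-0.7,1,0],"spin":0},{"grip":-1,"travel":[-0.7,1,0],"spin":0},{"grip":-1,"travel":[-0.7,1,0],"spin":0},{"grip":-1,"travel":[-0.4,0.5,0],"spin":0},{"grip":-1,"travel":[0,0,0],"spin":0},{"grip":-1,"travel":[0,0,0],"spin":0}]'
python3 - <<'E'
from h import *
go(.465,-.127,.2);T=tool();np.save('T5.npy',T);im=viewer.capture("wrist");cv2.imwrite("pics/w5.png",im[:,:,::-1])
c=viewer.calibration("wrist")
for d in models.find_in("wrist","toroid_mid")[:2]: print(d,world(c,d['position'],.046,T).round(4))
o=im[90:250,160:350,::-1]
cv2.imwrite("pics/w5c.png",cv2.resize(o,None,fx=4,fy=4,interpolation=cv2.INTER_CUBIC)[:600])
E
```

```text
time_s: 28.5
tcp_pos: [0.6643, 0.0106, 0.0218]
eef_rot: [-180.0, -0.1, -21.0]
contact_force: [-2.3, 1.7, 6.1]
gripper_width: 0.0458
gripper_force: 30.0
time_s: 29.5
tcp_pos: [0.6036, -0.034, 0.1598]
eef_rot: [-180.0, -0.0, -21.0]
contact_force: [0.0, 0.6, 0.5]
gripper_width: 0.0876
gripper_force: 0.0
time_s: 30.5
tcp_pos: [0.4646, -0.1266, 0.1987]
eef_rot: [-180.0, -0.1, -21.0]
contact_force: [0.5, -0.3, -0.1]
gripper_width: 0.0877
gripper_force: 0.0
t 30.5 tcp [ 0.4646 -0.1266  0.1987] yaw -21.0 | tool move in units (25mm): [ 0.02  0.01 -0.05] 
{'position': [255.2, 175.0], 'p': 0.9} [ 0.4637 -0.1257  0.046 ]
{'position': [379.7, 50.6], 'p': 0.5} [ 0.5284 -0.2666  0.046 ]
```

View pics/w5c.png

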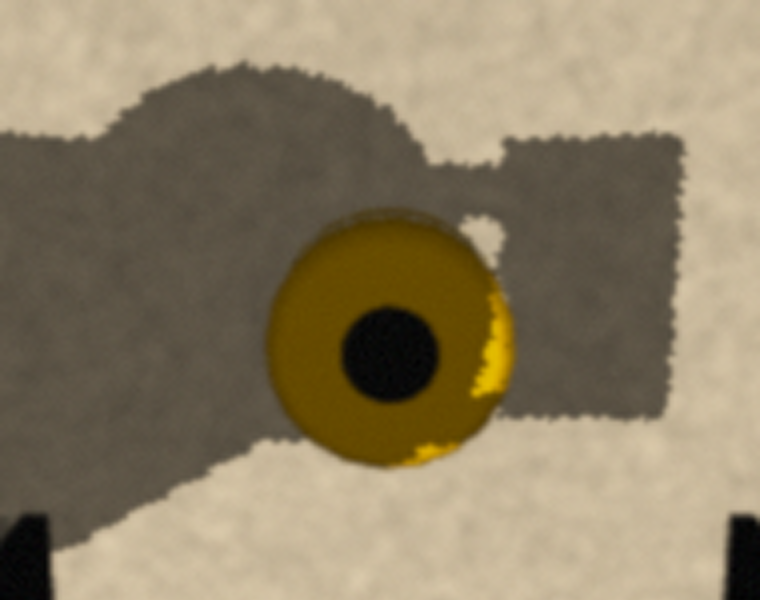

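```bash
python3 - <<'E'
from h import *
T=np.load('T5.npy');c=viewer.calibration("wrist")
p=world(c,(257.5,177.7),.046,T);print(p);go(p[0],p[1],.0185)
E
```

```text
[ 0.46046151 -0.12679561  0.046     ]
t 30.6 tcp [ 0.4645 -0.1265  0.1983] yaw -21.0 | tool move in units (25mm): [-0.15  0.07  7.19]
```

```bash
python3 -m handwheel '[{"grip":-1,"travel":[-0.14,0.07,1],"spin":0},{"grip":-1,"travel":[0,0,1],"spin":0},{"grip":-1,"travel":[0,0,1],"spin":0},{"grip":-1,"travel":[0,0,1],"spin":0},{"grip":-1,"travel":[0,0,1],"spin":0},{"grip":-1,"travel":[0,0,1],"spin":0},{"grip":-1,"travel":[0,0,1],"spin":0},{"grip":-1,"travel":[0,0,0.18],"spin":0}]' 45
python3 -m handwheel '[{"grip":-0.8,"travel":[0,0,0],"spin":0},{"grip":1,"travel":[0,0,0],"spin":0},{"grip":1,"travel":[0,0,0],"spin":0},{"grip":1,"travel":[0,0,0],"spin":0},{"grip":1,"travel":[0,0,0],"spin":0}]'
python3 - <<'E'
from h import *
go(.563,.333,.0875)
E
```

```text
time_s: 31.6
tcp_pos: [0.4592, -0.1271, 0.0172]
eef_rot: [179.9, 0.2, -21.0]
contact_force: [-0.3, -0.3, -0.3]
gripper_width: 0.0875
gripper_force: 0.0
time_s: 32.22
tcp_pos: [0.4608, -0.127, 0.0196]
eef_rot: [-179.9, -0.1, -21.0]
contact_force: [-0.2, 2.5, 6.5]
gripper_width: 0.0612
gripper_force: 45.0
t 32.2 tcp [ 0.4608 -0.127   0.0196] yaw -21.0 | tool move in units (25mm): [ -2.78 -18.64  -2.7 ]
```

```bash
python3 -m handwheel '[{"grip":1,"travel":[0,0,-0.3],"spin":0},{"grip":1,"travel":[0,0,-0.8],"spin":0},{"grip":1,"travel":[0,0,-1],"spin":0},{"grip":1,"travel":[0,-0.5,-0.6],"spin":0},{"grip":1,"travel":[0,-1,0],"spin":0},{"grip":1,"travel":[0,-1,0],"spin":0},{"grip":1,"travel":[0,-1,0],"spin":0},{"grip":1,"travel":[-0.2,-1,0],"spin":0}]'
python3 -m handwheel '[{"grip":1,"travel":[-0.2,-1,0],"spin":0},{"grip":1,"travel":[-0.2,-1,0],"spin":0},{"grip":1,"travel":[-0.2,-1,0],"spin":0},{"grip":1,"travel":[-0.2,-1,0],"spin":0},{"grip":1,"travel":[-0.2,-1,0],"spin":0},{"grip":1,"travel":[-0.2,-1,0],"spin":0},{"grip":1,"travel":[-0.2,-1,0],"spin":0},{"grip":1,"travel":[-0.2,-1,0],"spin":0}]'
python3 -m handwheel '[{"grip":1,"travel":[-0.2,-1,0],"spin":0},{"grip":1,"travel":[-0.2,-1,0],"spin":0},{"grip":1,"travel":[-0.2,-1,0],"spin":0},{"grip":1,"travel":[-0.2,-1,0],"spin":0},{"grip":1,"travel":[-0.2,-1,0],"spin":0},{"grip":1,"travel":[0,-0.8,0],"spin":0},{"grip":1,"travel":[0,-0.3,0],"spin":0},{"grip":1,"travel":[0,0,0],"spin":0}]'
python3 - <<'E'
from h import *
go(.563,.333,.0225);print(telemetry.get_state()['joints'].round(1))
E
```

```text
time_s: 33.22
tcp_pos: [0.4949, -0.02, 0.086]
eef_rot: [179.9, 0.1, -21.1]
contact_force: [0.5, -0.1, -5.3]
gripper_width: 0.0616
gripper_force: 45.0
time_s: 34.22
tcp_pos: [0.5302, 0.182, 0.0862]
eef_rot: [180.0, 0.0, -21.1]
contact_force: [0.3, 0.4, -5.2]
gripper_width: 0.0616
gripper_force: 45.0
time_s: 35.22
tcp_pos: [0.5616, 0.3319, 0.086]
eef_rot: [180.0, 0.0, -21.0]
contact_force: [0.7, -0.3, -6.6]
gripper_width: 0.0614
gripper_force: 45.0
t 35.2 tcp [0.5616 0.3319 0.086 ] yaw -21.0 | tool move in units (25mm): [ 0.04 -0.06  2.54] 
[ 47.7  25.5 -12.6  -0.  -52.   21.3]
```

```bash
python3 -m handwheel '[{"grip":1,"travel":[0.04,-0.06,0.5],"spin":0},{"grip":1,"travel":[0,0,1],"spin":0},{"grip":1,"travel":[0,0,0.6],"spin":0},{"grip":1,"travel":[0,0,0.2],"spin":0},{"grip":1,"travel":[0,0,0.1],"spin":0},{"grip":1,"travel":[0,0,0.08],"spin":0},{"grip":1,"travel":[0,0,0.04],"spin":0},{"grip":1,"travel":[0,0,0],"spin":0}]'
python3 - <<'E'
from h import *
go(.563,.333,.0225)
E
```

```text
time_s: 36.22
tcp_pos: [0.5631, 0.3331, 0.0237]
eef_rot: [-180.0, -0.0, -21.0]
contact_force: [-0.4, -0.4, -6.4]
gripper_width: 0.0615
gripper_force: 45.0
t 36.2 tcp [0.5631 0.3331 0.0237] yaw -21.0 | tool move in units (25mm): [-0.    0.    0.05]
```

```bash
python3 -m handwheel '[{"grip":1,"travel":[0,0,0.05],"spin":0},{"grip":1,"travel":[0,0,0.02],"spin":0},{"grip":1,"travel":[0,0,0.01],"spin":0},{"grip":1,"travel":[0,0,0],"spin":0}]'
python3 -m handwheel '[{"grip":-0.6,"travel":[0,0,0],"spin":0},{"grip":-1,"travel":[0,0,0],"spin":0},{"grip":-1,"travel":[0,0,0],"spin":0},{"grip":-1,"travel":[0,0,-0.5],"spin":0},{"grip":-1,"travel":[0,0,-1],"spin":0},{"grip":-1,"travel":[0,0,-1],"spin":0},{"grip":-1,"travel":[0,0,-1],"spin":0},{"grip":-1,"travel":[0,0,-1],"spin":0}]'
python3 -m handwheel '[{"grip":-1,"travel":[-1,-0.5,-1],"spin":0},{"grip":-1,"travel":[-1,-0.5,-1],"spin":0},{"grip":-1,"travel":[-1,-1,-1],"spin":0},{"grip":-1,"travel":[-1,-1,-1],"spin":0},{"grip":-1,"travel":[-1,-1,0],"spin":0},{"grip":-1,"travel":[-1,-1,0],"spin":0},{"grip":-1,"travel":[0,0,0],"spin":0},{"grip":-1,"travel":[0,0,0],"spin":0}]'
python3 - <<'E'
from h import *
for n in("top","scene"): cv2.imwrite(f"pics/{n}9.png",viewer.capture(n)[:,:,::-1])
tr=dict(toroid=(.563,.333),choke=(.622,.1755),capacitor=(.6465,-.146),heatsink=(.664,.0105),transformer=(.547,-.31))
for n in("top","scene"):
  c=viewer.calibration(n)
  for k,t in tr.items():
    for d in models.find_in(n,k+'_mid')[:1]: print(n,k,np.round(d['position']),round(d['p'],2),((world(c,d['position'],.03 if n=="scene" else .045)[:2]-t)*1000).round())
a=cv2.imread("pics/top9.png")[140:225,140:400];b=cv2.imread("pics/scene9.png")[150:290,110:400]
a=cv2.resize(a,(780,255),interpolation=cv2.INTER_CUBIC);b=cv2.resize(b,(700,338),interpolation=cv2.INTER_CUBIC);b=cv2.copyMakeBorder(b,0,0,0,80,0)
cv2.imwrite("pics/end.png",np.vstack([a,b]))
E
```

```text
time_s: 36.72
tcp_pos: [0.5631, 0.3332, 0.0227]
eef_rot: [-180.0, -0.0, -21.0]
contact_force: [-4.5, -2.2, 6.1]
gripper_width: 0.0614
gripper_force: 45.0
time_s: 37.72
tcp_pos: [0.5632, 0.333, 0.1357]
eef_rot: [-180.0, -0.0, -21.0]
contact_force: [0.8, 0.6, 0.6]
gripper_width: 0.0873
gripper_force: 0.0
time_s: 38.72
tcp_pos: [0.4678, 0.5033, 0.2343]
eef_rot: [-180.0, -0.0, -21.0]
contact_force: [0.1, 0.8, -0.9]
gripper_width: 0.0875
gripper_force: 0.0
top toroid [174. 199.] 0.75 [-7. -1.]
top choke [222. 178.] 0.63 [-3.  3.]
top capacitor [321. 168.] 0.38 [-1. 12.]
top heatsink [274. 166.] 0.56 [-8.  2.]
top transformer [377. 197.] 0.67 [-0.  6.]
scene toroid [369. 244.] 0.7 [7. 3.]
scene choke [297. 243.] 0.77 [5. 7.]
scene capacitor [168. 218.] 0.76 [17.  3.]
scene heatsink [223. 236.] 0.8 [7. 3.]
scene transformer [141. 179.] 0.73 [5. 5.]
```

View pics/end.png

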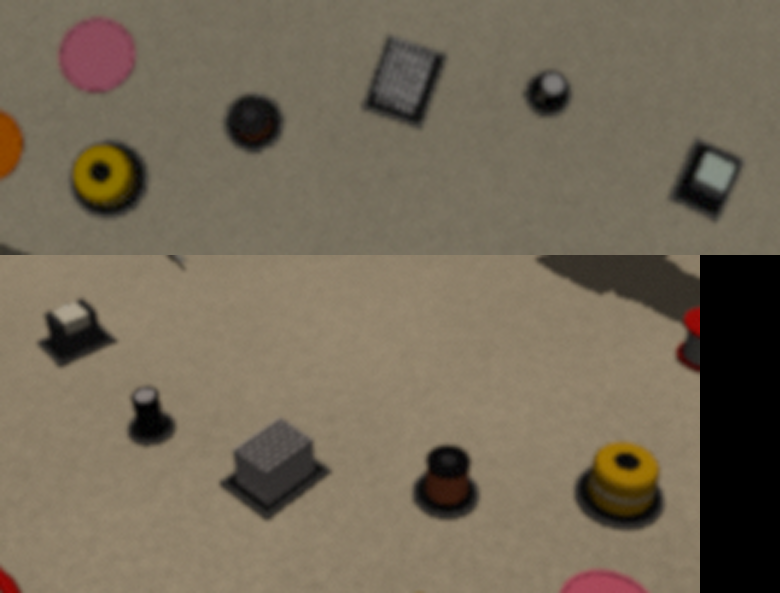

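```bash
python3 - <<'E'
from h import *
L=[('toroid',(102,174),(627,466),.049,(.563,.333)),('choke',(252,118),(448,460),.047,(.622,.1755)),('cap',(553,85),(146,395),.049,(.6465,-.146)),('heatsink',(406,78),(274,445),.049,(.664,.0105)),('transf',(714,173),(71,318),.047,(.547,-.31))]
for n,a,b,z,t in L:
    p=world(viewer.calibration("top"),(140+a[0]/3,140+a[1]/3),z)[:2]
    q=world(viewer.calibration("scene"),(110+b[0]/2.414,150+(b[1]-255)/2.414),z)[:2]
    print(n,((p-t)*1000).round(1),((q-t)*1000).round(1))
E
```

```text
toroid [-4.3 -1.9] [6.8 1.1]
choke [-6.7 -2.2] [-0.5 -0.1]
cap [-4.   0.8] [0.2 2. ]
heatsink [-9.9 -0.9] [1.6 2.4]
transf [-2.6  2.1] [11.5  9. ]
```

```bash
python3 -m handwheel '[{"grip":-1,"travel":[0.5,1,0],"spin":0},{"grip":-1,"travel":[0.5,1,0],"spin":0},{"grip":-1,"travel":[0.5,1,0],"spin":0},{"grip":-1,"travel":[0.5,1,0],"spin":0},{"grip":-1,"travel":[0.5,1,0],"spin":0},{"grip":-1,"travel":[0.5,1,0],"spin":0},{"grip":-1,"travel":[0.5,1,0],"spin":0},{"grip":-1,"travel":[0.5,1,0],"spin":0}]'
python3 -m handwheel '[{"grip":-1,"travel":[0.5,1,0],"spin":0},{"grip":-1,"travel":[0.5,1,0],"spin":0},{"grip":-1,"travel":[0.5,1,0],"spin":0},{"grip":-1,"travel":[0.5,1,0],"spin":0},{"grip":-1,"travel":[0.5,1,0],"spin":0},{"grip":-1,"travel":[0.5,1,0],"spin":0},{"grip":-1,"travel":[0.5,1,0],"spin":0},{"grip":-1,"travel":[0.5,1,0],"spin":0}]'
python3 -m handwheel '[{"grip":-1,"travel":[0.5,1,0],"spin":0},{"grip":-1,"travel":[0.5,1,0],"spin":0},{"grip":-1,"travel":[0.5,1,0],"spin":0},{"grip":-1,"travel":[0.5,1,0],"spin":0},{"grip":-1,"travel":[0.5,1,0],"spin":0},{"grip":-1,"travel":[0.5,1,0],"spin":0},{"grip":-1,"travel":[0.5,1,0],"spin":0},{"grip":-1,"travel":[0.5,1,0],"spin":0}]'
python3 -m handwheel '[{"grip":-1,"travel":[0.5,1,0],"spin":0},{"grip":-1,"travel":[0.5,1,0],"spin":0},{"grip":-1,"travel":[0.5,1,0],"spin":0},{"grip":-1,"travel":[0.5,1,0],"spin":0},{"grip":-1,"travel":[0.5,1,0],"spin":0},{"grip":-1,"travel":[0,0.2,0],"spin":0},{"grip":-1,"travel":[0,0,0],"spin":0},{"grip":-1,"travel":[0,0,0],"spin":0}]'
python3 - <<'E'
from h import *
go(.547,-.31,.2343);T=tool();np.save('T6.npy',T);im=viewer.capture("wrist");cv2.imwrite("pics/w6.png",im[:,:,::-1])
c=viewer.calibration("wrist")
o=im[100:250,170:350,::-1]
cv2.imwrite("pics/w6c.png",cv2.resize(o,None,fx=4,fy=4,interpolation=cv2.INTER_CUBIC))
E
```

```text
time_s: 40.33
tcp_pos: [0.4896, 0.2791, 0.2339]
eef_rot: [-180.0, -0.0, -21.1]
contact_force: [0.2, -0.5, 0.6]
gripper_width: 0.0875
gripper_force: 0.0
time_s: 41.32
tcp_pos: [0.5107, 0.0565, 0.2339]
eef_rot: [-180.0, -0.0, -21.1]
contact_force: [-0.3, 0.7, -0.2]
gripper_width: 0.088
gripper_force: 0.0
time_s: 42.32
tcp_pos: [0.5318, -0.1659, 0.2338]
eef_rot: [-180.0, -0.0, -21.1]
contact_force: [0.2, 0.8, 0.3]
gripper_width: 0.088
gripper_force: 0.0
time_s: 43.32
tcp_pos: [0.5438, -0.3075, 0.234]
eef_rot: [-180.0, -0.0, -21.0]
contact_force: [-0.4, 0.5, -0.4]
gripper_width: 0.0873
gripper_force: 0.0
t 43.3 tcp [ 0.5438 -0.3075  0.234 ] yaw -21.0 | tool move in units (25mm): [ 0.15  0.05 -0.01]
```

View pics/w6c.png

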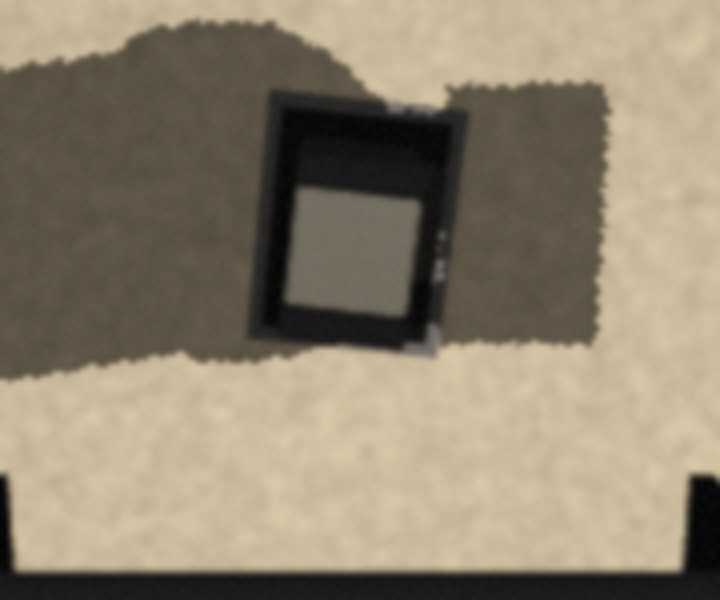

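View pics/w6.png

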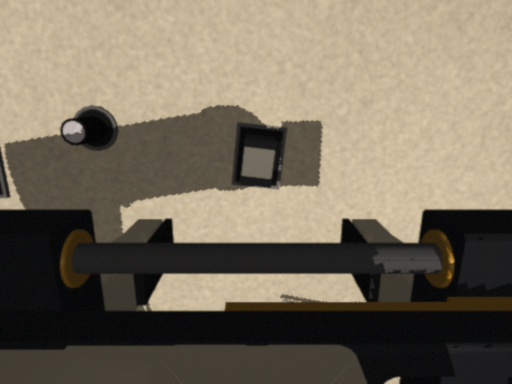

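```bash
python3 - <<'E'
from h import *
T=np.load('T6.npy');c=viewer.calibration("wrist")
f=lambda u,v,z:world(c,(170+u/4,100+v/4),z,T)[:2]
print(f(356,224,.0055),f(353,253,.047),'cap top',world(c,(72,132),.049,T),'tray',world(c,(95,128),.0055,T))
E
```

```text
[ 0.54691458 -0.31256604] [ 0.54644606 -0.31124215] cap top [ 0.64531159 -0.14496513  0.049     ] tray [ 0.64496929 -0.14766545  0.0055    ]
```

```bash
python3 -m handwheel '[{"grip":-1,"travel":[-0.3,-1,-0.5],"spin":0},{"grip":-1,"travel":[-0.3,-1,-0.5],"spin":0},{"grip":-1,"travel":[-0.3,-1,0],"spin":0},{"grip":-1,"travel":[-0.3,-1,0],"spin":0},{"grip":-1,"travel":[-0.3,-1,0],"spin":0},{"grip":-1,"travel":[-0.3,-1,0],"spin":0},{"grip":-1,"travel":[-0.3,-1,0],"spin":0},{"grip":-1,"travel":[-0.3,-1,0],"spin":0}]'
python3 -m handwheel '[{"grip":-1,"travel":[-0.3,-1,0],"spin":0},{"grip":-1,"travel":[-0.3,-1,0],"spin":0},{"grip":-1,"travel":[-0.3,-1,0],"spin":0},{"grip":-1,"travel":[-0.3,-1,0],"spin":0},{"grip":-1,"travel":[-0.3,-1,0],"spin":0},{"grip":-1,"travel":[-0.3,-1,0],"spin":0},{"grip":-1,"travel":[-0.3,-1,0],"spin":0},{"grip":-1,"travel":[-0.3,-1,0],"spin":0}]'
python3 -m handwheel '[{"grip":-1,"travel":[-0.3,-1,0],"spin":0},{"grip":-1,"travel":[-0.3,-1,0],"spin":0},{"grip":-1,"travel":[0,0,0],"spin":0},{"grip":-1,"travel":[0,0,0],"spin":0}]'
python3 - <<'E'
from h import *
T=tool();np.save('T7.npy',T);im=viewer.capture("wrist")
cv2.imwrite("pics/w7.png",cv2.resize(im[0:225,:,::-1],None,fx=1.56,fy=1.56,interpolation=cv2.INTER_CUBIC))
E
```

```text
time_s: 44.38
tcp_pos: [0.5598, -0.0982, 0.2592]
eef_rot: [-180.0, -0.0, -21.0]
contact_force: [-0.2, -0.2, 0.5]
gripper_width: 0.0875
gripper_force: 0.0
time_s: 45.38
tcp_pos: [0.5753, 0.1099, 0.2591]
eef_rot: [-180.0, -0.0, -21.0]
contact_force: [0.7, -0.0, -0.4]
gripper_width: 0.0876
gripper_force: 0.0
time_s: 45.88
tcp_pos: [0.5794, 0.1607, 0.2588]
eef_rot: [180.0, 0.0, -21.0]
contact_force: [-0.2, -0.3, -0.2]
gripper_width: 0.0876
gripper_force: 0.0
```

View pics/w7.png

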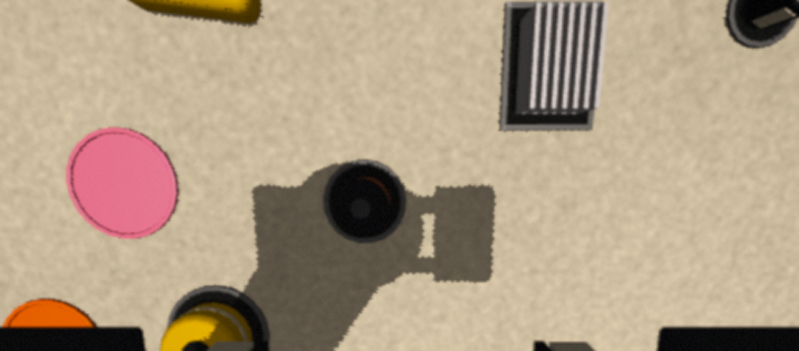

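```bash
python3 - <<'E'
from h import *
T=np.load('T7.npy');c=viewer.calibration("wrist")
f=lambda u,v,z:world(c,(u/1.56,v/1.56),z,T)[:2].round(4)
print('hs',f(566,56,.049),f(549,66,.0055),'choke',f(361,208,.047),f(365,201,.0055),'tor tray',f(219,337,.0055))
E
```

```text
hs [0.6632 0.0114] [0.6638 0.01  ] choke [0.6196 0.1743] [0.621  0.1737] tor tray [0.5599 0.3312]
```

```bash
python3 -c "
from plant import close_job
print(close_job())"
```

```text
the job is handed in; nothing more can be done
None
```

I put all five parts in their own trays and handed the job in at about 46 s; close-up wrist-camera checks put every part within about 3 mm of its tray's centre except the toroid, which I judged only from the overhead and scene cameras (4.7 and 6.9 mm off, against the 12 mm limit), and no verdict came back.

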